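Press the flywheel home on its axle

TASK

Use the small ratchet press to push the red flywheel firmly home against the shoulder of its axle: with the pawl in, turn the brass winged key clockwise so that the pawl clicks from tooth to tooth, feel for the moment when the wheel comes up solid, and stop there without forcing it. Then throw the pawl off the ratchet wheel, wind the ram all the way back and leave the pawl off. Push the wheel only with the press, never force the key back against the pawl, and leave the other things on the bench where they are.

Things in the scene. Friction and masses are not known exactly. Their poses are not given: they have to be found in the camera images.
- press: Green cast wheel press bolted to the bench, 350 mm long (its y), 135 mm over the feet. Origin: bench level under its middle; z up. Ram and axle lie along y, 60 mm up; the ram feeds towards +y. Headstock (top plate 84 mm up, x -39 to 79, y -169 to -19 mm) holds key, ratchet and pawl; tailstock (y 96 to 152, 96 mm high) clamps the axle.
- ratchet: Steel ratchet wheel under the key, 60 mm across, 18 teeth (20 degrees, 0.35 rad each), flat on the headstock 87 to 95 mm above the bench; turns with the key. Origin: on the key axis at its underside.
- key_grip (a point): Centre of the brass winged key, on its upright axis, 127 mm above the bench, at press x 18, y -60 mm. The wings form a flat grip 48 mm long (this point's y), 10 mm thick (its x) and 32 mm high (16 mm above and below this point); collar and ratchet below end 105 mm above the bench. The point turns with the key.
- key_turn (a joint): Turn of the key in rad, 0 with the ram back; grows clockwise seen from above and feeds the ram 12 mm per rad. One click is 0.35 rad. The wheel comes home between 1.7 and 2.5 rad; the key can be re-gripped on the way, the pawl holds it within one tooth. Idle turning takes up to 0.07 N m, pushing the wheel along 0.1 to 0.2; once home the moment climbs steeply, about 0.3 at 20 N of ram force.
- pawl: Dark steel two-armed pawl lying on the headstock, 6 mm thick. Origin: its pivot, 84 mm above the bench at press x 58, y -112 mm. Its nose reaches 46 mm to the ratchet wheel; its tail, 31 mm the other way, carries an upright steel post 10 mm thick with a red ball on top.
- pawl_knob (a point): Centre of the red 14 mm ball on the pawl's tail, 116 mm above the bench; the 10 mm post under it stands free from 94 mm up. Pawl in: ball at press x 85, y -128 mm; thrown off: near x 88, y -104 mm. Push post or ball from its -y side in the press's +y direction; there is free space round it.
- pawl_swing (a joint): Swing of the pawl in rad: 0 in the teeth (it lifts up to 0.1 as a tooth passes), 0.8 thrown off. An over-centre spring (dead centre 0.42) keeps it at either end; throwing it off takes about 2 N at the ball, up to about 6 N while the ratchet bears hard on it.
- ram: Brass nose sleeve, 21 mm thick, at the tip of the square steel ram; bored to pass over the axle's end. Its flat front face is 20 mm on in +y from this origin, which lies on the ram axis 60 mm above the bench. The ram's tail sticks out of the headstock's rear to press y -225 mm.
- ram_feed (a joint): Feed of the ram in m, 0 fully back (as at the start; the rear stop is 2 mm behind), growing towards the wheel, 12 mm per rad of key.
- flywheel: Red spoked flywheel of the toy engine, 62 mm across, rim 7 mm, brass hub 20 mm thick and 16 mm long, upright on an 8 mm steel axle along the press's y. Origin: axle line at the hub end that meets the axle's 17 mm shoulder. A tight fit: it takes about 9 N to slide. The finish is delicate: only the ram may push it.
- hub_end (a point): Centre of the hub end face that the ram nose pushes on, 16 mm from the shoulder end. How far the axle sticks out of the tailstock varies by some mm.
- wheel_gap (a joint): Gap in m between flywheel hub and the axle's shoulder: 6 to 13 mm at the start, 0 fully home (a solid stop).
- steam_engine: Black tin toy steam engine on a red base, 75 x 170 x 150 mm, loose bystander. Origin: centre of its underside.
- clockwork_motor: Nickel-plated toy clockwork motor, 85 x 60 x 58 mm, loose bystander. Origin: centre of its underside.
- lever_puller: Brass two-lever puller lying flat, 180 mm long, 60 mm wide, 12 mm high, loose bystander. Origin: under its cross bar.
- sanding_block: Small beech sanding block, 80 x 45 x 28 mm, loose bystander. Origin: centre of its underside.
- polish_jar: Amber jar of polish with a steel cap, 60 mm across, 75 mm high, loose bystander. Origin: centre of its underside.

How it is judged:
By the outcome, as a careful person would: the job done as asked, in the order asked, and still so for the second after the job is handed in, with the robot touching nothing.
It also fails if it takes over 67 s, if anything falls off the work surface, if the arm or the gripper's body presses on something with over 40 N, if the wrist force passes 120 N, or if a joint passes its speed limit or range.

ROBOT

A 6-joint arm with a two-finger parallel gripper is mounted at the origin on the work surface. World frame = base frame: x ahead of the robot, y to its left, z up, the work surface at z = 0. Lengths are in mm, angles in rad, forces in N, time in s.
With the tool pointing down it reaches from about 300 to 775 mm from the base axis. Payload 14.6 kg.
Tool frame: the origin (TCP) lies midway between the tips of the shut fingers; the grasp point (between the pads) lies 19 mm behind it (manip.hold_point_z is the distance from the TCP to the grasp point, in mm); z points along the fingers, y is the direction in which the jaws open and shut (so a half turn about z gives the same grasp; the last joint's range is limited). The gripper opens to 94 mm and grips with 3 to 60 N. Pads are 16 mm wide; open, the fingers measure 119 mm over their backs; the gripper's body (75 mm by 177 mm) begins 78 mm behind the grasp point.
Start: joints at [-0.067, 0.3, 1.521, -0, 1.321, -0.067], TCP at [549.99, -0.002, 205.446] pointing down, gripper open.
Joint ranges: [-3.03, 3.03], [-0.79, 2.21], [0.23, 2.52], [-1.04, 4.18], [0, 3.07], [-2.55, 2.55]. Speed limits (rad/s): [2.22, 2.22, 2.57, 3.14, 3.14, 3.14].

INTERFACE

Orientations are given as [roll, pitch, yaw] about the fixed x, y, z axes, in that order (R = Rz(yaw) Ry(pitch) Rx(roll)).
In Python, from cell import manip gives the robot as it stands.
- The arm moves only by the shell command python3 -m crank 'ROWS' [OPENING] [FORCE]. ROWS is JSON, a list of rows, each an object with "offset": the shift along the world's x, y, z in m, a list of three; "spin": the turn about the world's z in degrees. In form: [{"offset": [dx, dy, dz], "spin": spin}, ...]. A call has exactly 8 rows; each row is the pose to reach, as a shift and turn from the pose measured when the call began; what a row does not reach only later rows make up. A row lasts 1/12 s, in which the tool goes at most 41.7 mm and 7.16 degrees, less where a joint would pass 70% of its speed; a pose out of reach is approached as far as the arm can. A call with a gripper value outside its range is refused whole. OPENING is the opening, from 0 (shut) to 1 (fully open), set as the call begins (- or left out, the last holds). The fingers move at their own pace and stop on an object; FORCE is the grip in N (left out, the last holds). Time passes only in rows, so rows that repeat a pose let the fingers close, or fill a call up. It gives the time, the measured TCP pose, the force and the opening at its end, in the units of the state.
- manip.read_state(): the state, without advancing time (a new reading comes with each control period).
- manip.camera(name): name is "scene" or "side" or "wrist"; returns a dict with "pixels" (400x640x3 uint8, red, green, blue), "fx", "fy", "cx", "cy" (pixels), "extrinsics" (4x4, takes a point from world to camera coordinates); the wrist camera has in their place "hand_eye" (4x4, takes a point from camera to tool coordinates, whose origin is the TCP and whose axes are the flange's). Camera axes: x right, y down, z forward; pixel columns grow to the right and rows downward; lengths in mm; the calibration is good to about 2 mm. A picture is of the moment at which its call begins: read the wrist's pose just before it. There is no depth.
- manip.sign_off(): hands the job in, once; it reports no verdict.
Trained networks look in a picture, given as the dict that the camera call returned (one of the last four; its "shot" number tells which), for a name from the list of things; names that differ only in an ending like _2 or _b are one class to them, and where a whole thing is asked for, a point or a joint stands for the part that bears it (a point fixed in the world has none). Each returns a list of dicts, best first, with "conf" (0 to 1); they miss things now and then, are a little off and sometimes report something else, mostly with a low value. They report only what shows in the picture. A call takes as long as a camera call.
- manip.search_frame(picture, name): "location" ([x, y, z] in mm, in world coordinates, good to about 4 mm: the middle of the surface that is visible of it).
- manip.masks_of(picture, name): "mask" (400x640 bool, what is visible of it).
The state is a dict: "clock": time; "joints": joint angles; "qd": joint speeds; "effort": joint torques, N m; "eef_pos": TCP position; "eef_rot": TCP orientation; "wrist_force": force on the tool from outside, world axes, zero at the start; "moment": the same for the moment, N m; "finger_gap": finger opening in mm.
Only numpy, scipy, OpenCV 4.12 (cv2) and the standard library are available. Lean on these libraries where they do the work, as an engineer would, in place of code of your own. Each camera call takes 0.05 s, during which the arm holds its last target. There are 200 camera calls.

## Working session

There is one attempt and no reset: what is moved stays moved. The work goes in short steps, Python scripts to look and compute and a shell command to move; the robot and the scene stay as the last step left them, time stands still between calls to the robot, and variables do not carry over. Pictures are saved under pics/ and viewed, about 8 in all and at most 12, crops included, and the job is handed in when it is done.

```bash
mkdir -p pics; ls; cat > h.py <<'E'
from cell import manip
import numpy as np, cv2
def snap(n,fn=None):
    st=manip.read_state(); p=manip.camera(n)
    if fn: cv2.imwrite('pics/'+fn,np.array(p['pixels'])[:,:,::-1])
    return p,st
def find(p,names,k=2):
    for n in names:
        for d in manip.search_frame(p,n)[:k]: print(n,round(d['conf'],2),np.round(d['location'],0))
E
python3 - <<'E'
from h import *
s=manip.read_state(); print(s)
p,_=snap('scene','s1.png'); find(p,['press','ratchet','key_grip','pawl','pawl_knob','ram','flywheel','hub_end'],1)
q,_=snap('side','d1.png'); find(q,['press','ratchet','key_grip','pawl','pawl_knob','ram','flywheel','hub_end','steam_engine','clockwork_motor','lever_puller','sanding_block','polish_jar'],1)
a=np.vstack([p['pixels'],q['pixels']])[:,:,::-1]
cv2.imwrite('pics/both.png',cv2.resize(a,(480,600),interpolation=cv2.INTER_AREA))
E
```

```text
pics
{'clock': 0.0, 'joints': array([-6.65791474e-02,  3.00476229e-01,  1.52157841e+00,  3.39350602e-08,
        1.32068491e+00, -6.66115589e-02]), 'qd': array([-0.00208418, -0.00147536,  0.00036251, -0.00075995, -0.00041727,
       -0.00016175]), 'effort': array([-1.53750298e-03, -5.31805658e+01, -3.52735734e+01,  7.07558286e-02,
        2.43994006e-02, -4.79655944e-05]), 'eef_pos': array([5.49741940e+02, 2.57512784e-02, 2.04884642e+02]), 'eef_rot': array([-3.14044830e+00, -7.63731581e-05,  1.57082869e+00]), 'wrist_force': array([-0.40733988, -0.79836683, -0.07090498]), 'moment': array([ 0.04310575, -0.03138402, -0.04216828]), 'finger_gap': 93.78888472952562}
press 0.92 [497.  22.  55.]
ratchet 0.53 [496. -52.  96.]
key_grip 0.54 [491. -53.  94.]
pawl 0.54 [ 506. -108.   96.]
pawl_knob 0.65 [465.   2.  68.]
flywheel 0.64 [493.  61.  68.]
hub_end 0.54 [491.  60.  69.]
press 0.61 [466.   2.  64.]
ratchet 0.67 [470. -37.  92.]
key_grip 0.8 [474. -33.  93.]
pawl 0.45 [383. 507.   9.]
pawl_knob 0.44 [ 510. -115.   89.]
ram 0.52 [467.  14.  63.]
flywheel 0.68 [480.  64.  67.]
hub_end 0.56 [482.  62.  63.]
steam_engine 0.93 [606. 492.  46.]
clockwork_motor 0.78 [ 520. -394.   45.]
lever_puller 0.74 [385. 505.   6.]
polish_jar 0.81 [ 339. -372.   52.]
```

View pics/s1.png

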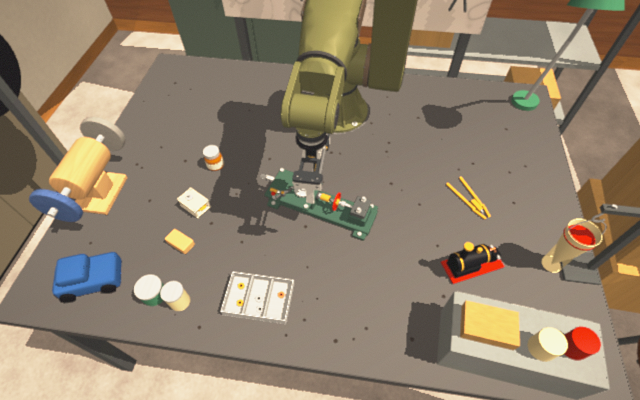

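View pics/d1.png

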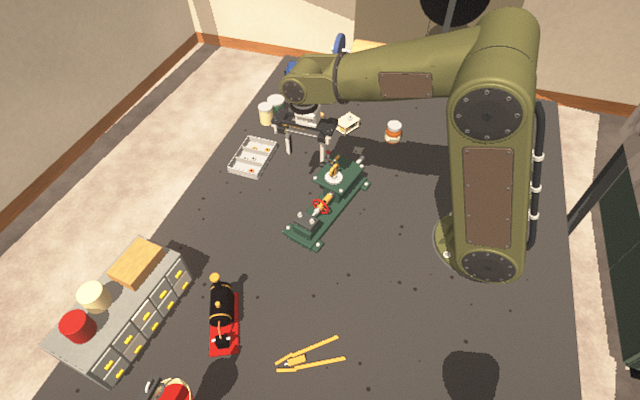

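Both views show the press ahead of the robot (scene px 265–378, 170–235; side px 283–370, 155–250), with the headstock towards −y and the tailstock towards +y. The bystanders are well clear of it. Next is a close look from the wrist.

```bash
python3 - <<'E'
from h import *
p,s=snap('wrist','w1.png'); print(np.round(p['hand_eye'],3), p['fx'],p['cx'],p['cy']); find(p,['ratchet','key_grip','pawl','pawl_knob','flywheel','ram'],2)
E
```

```text
[[ 0.00000e+00 -9.60000e-01 -2.79000e-01  8.20130e+01]
 [ 1.00000e+00  0.00000e+00 -1.00000e-03  5.50000e-01]
 [ 1.00000e-03 -2.79000e-01  9.60000e-01 -1.78256e+02]
 [ 0.00000e+00  0.00000e+00  0.00000e+00  1.00000e+00]] 315.80814561184724 323.25461563282863 199.9500480246245
ratchet 0.66 [482. -40.  95.]
ratchet 0.58 [494.  36.  79.]
key_grip 0.65 [486. -37.  92.]
key_grip 0.44 [483.  60.  75.]
pawl 0.82 [ 505. -103.   91.]
pawl_knob 0.69 [ 497. -104.   93.]
flywheel 0.91 [487.  58.  79.]
ram 0.97 [477.  26.  68.]
```

View pics/w1.png

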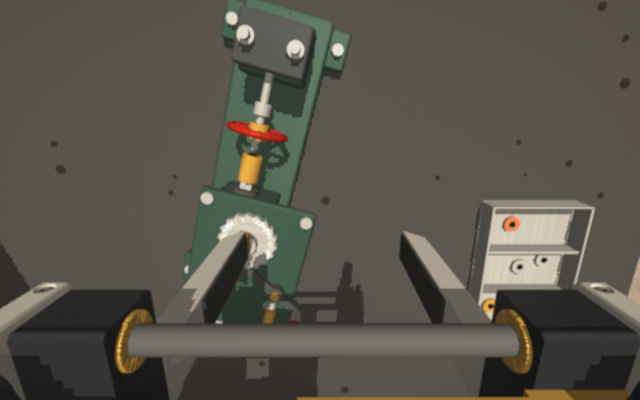

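The wrist view shows the ratchet at px (247,240), the flywheel at (258,132) and the ram at (250,165). The finger hides the key and pawl, so I'll back off along −y and up for a clear view of the headstock.

```bash
python3 -m crank '[{"offset":[-0.01,-0.02,0.02],"spin":0},{"offset":[-0.02,-0.05,0.04],"spin":0},{"offset":[-0.04,-0.08,0.07],"spin":0},{"offset":[-0.05,-0.10,0.09],"spin":0},{"offset":[-0.06,-0.12,0.1],"spin":0},{"offset":[-0.06,-0.12,0.1],"spin":0},{"offset":[-0.06,-0.12,0.1],"spin":0},{"offset":[-0.06,-0.12,0.1],"spin":0}]'
python3 - <<'E'
from h import *
p,s=snap('wrist'); print(s['eef_pos'],s['wrist_force']); find(p,['ratchet','key_grip','pawl','pawl_knob','flywheel','ram','press'],1)
im=np.array(p['pixels'])[:,:,::-1]; cv2.imwrite('pics/w2.png',cv2.resize(im[0:260,180:520],None,fx=2.3,fy=2.3,interpolation=cv2.INTER_CUBIC))
cv2.imwrite('pics/w2raw.png',im)
E
```

```text
clock: 2.17
eef_pos: [490.1, -119.5, 304.7]
eef_rot: [-3.141, -0.0, 1.571]
wrist_force: [0.7, -0.5, -0.6]
finger_gap: 93.8
[ 490.06880634 -119.49133837  304.69521355] [ 0.74985958 -0.48890196 -0.55659939]
ratchet 0.72 [475. -49.  93.]
key_grip 0.66 [ 532. -371.   19.]
pawl 0.97 [ 505. -108.   90.]
flywheel 0.87 [486.  59.  72.]
ram 0.96 [470.  10.  65.]
```

View pics/w2.png

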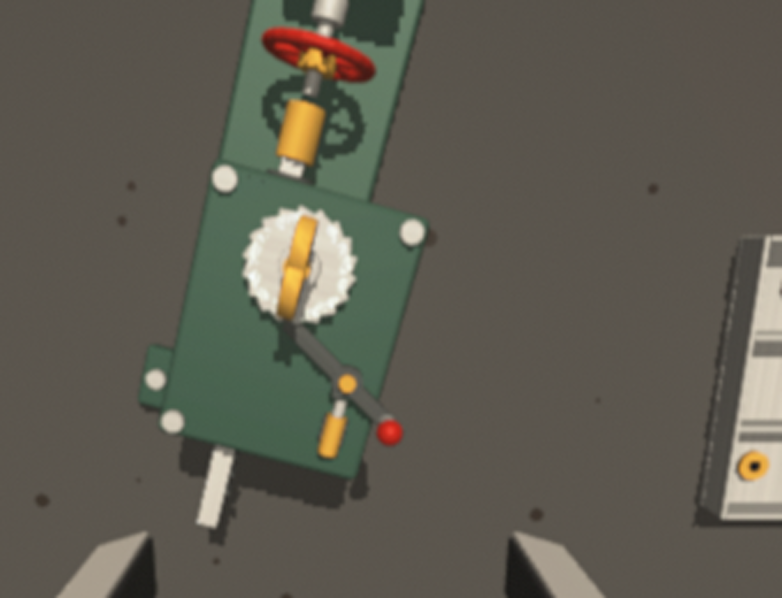

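The key shows at crop (297,267) with its wings along the press's y, from (307,218) to (288,315). The pawl is in: pivot (347,383), ball (390,432), nose at the ratchet near (298,330). The ram sleeve is at (302,130) and the flywheel at (318,55).

```bash
cat >> h.py <<'E'
from scipy.spatial.transform import Rotation as Ro
def unproj(p,s,uv,z):
    R=Ro.from_euler('xyz',s['eef_rot']).as_matrix(); H=np.array(p['hand_eye'])
    d=R@H[:3,:3]@np.array([(uv[0]-p['cx'])/p['fx'],(uv[1]-p['cy'])/p['fy'],1]); c=R@H[:3,3]+s['eef_pos']
    return c+d*(z-c[2])/d[2]
E
python3 - <<'E'
from h import *
p,s=snap('wrist')
f=[('ratchet',(300,265),95,(18,-60)),('pivot',(347,383),92,(58,-112)),('ball',(390,432),116,(85,-128)),('keyA',(307,218),143,(18,-36)),('keyB',(288,315),143,(18,-84)),('tail',(207,522),62,(0,-225))]
W=[];M=[]
for n,c,z,m in f:
    w=unproj(p,s,(c[0]/2.3+180,c[1]/2.3),z); W.append(w[:2]);M.append(m); print(n,np.round(w,1))
W=np.array(W);M=np.array(M,float)
mw,mm=W.mean(0),M.mean(0); A=(M-mm).T@(W-mw); U,S,V=np.linalg.svd(A); R=V.T@np.diag([1,np.linalg.det(V.T@U.T)])@U.T
t=mw-R@mm; print('yaw',np.degrees(np.arctan2(R[1,0],R[0,0])),'origin',t); print((M@R.T+t-W).round(1))
for n,q in [('key',(18,-60)),('ball',(85,-128)),('balloff',(88,-104))]: print(n,R@q+t)
k=(W[3]-W[4]); print('wing angle from +y toward +x',np.degrees(np.arctan2(k[0],k[1])),(W[3]+W[4])/2)
E
```

```text
ratchet [475.  -45.6  95. ]
pivot [ 499.8 -107.7   92. ]
ball [ 521.8 -129.1  116. ]
keyA [480.3 -24.4 143. ]
keyB [471.1 -66.9 143. ]
tail [ 414.4 -200.1   62. ]
yaw -15.331291326635759 origin [473.81679481  16.7314038 ]
[[ 0.3 -0.3]
 [ 0.4  1.1]
 [ 0.1 -0. ]
 [ 1.4  1.6]
 [-2.2 -2.2]
 [-0.  -0.1]]
key [475.31224432 -45.89258227]
ball [ 521.94874052 -129.18746339]
balloff [ 531.18757499 -106.83474683]
wing angle from +y toward +x 12.09571439072172 [475.69814547 -45.62585202]
```

```bash
python3 -m crank '[{"offset":[-0.002,0.010,-0.02],"spin":-2},{"offset":[-0.005,0.025,-0.04],"spin":-5},{"offset":[-0.008,0.042,-0.07],"spin":-8},{"offset":[-0.011,0.058,-0.1],"spin":-11},{"offset":[-0.015,0.074,-0.125],"spin":-14},{"offset":[-0.015,0.074,-0.135],"spin":-15},{"offset":[-0.015,0.074,-0.135],"spin":-15},{"offset":[-0.015,0.074,-0.135],"spin":-15}]' 0.5 40
python3 - <<'E'
from h import *
p,s=snap('wrist'); print(s['eef_pos'],s['eef_rot'],s['joints'],s['wrist_force'],s['moment']); 
im=np.array(p['pixels'])[:,:,::-1]; cv2.imwrite('pics/w3.png',im)
E
```

```text
clock: 3.28
eef_pos: [475.6, -46.3, 171.1]
eef_rot: [3.141, -0.0, 1.311]
wrist_force: [-0.4, -1.0, 1.1]
finger_gap: 47.6
[475.60171475 -46.29518478 171.09931491] [ 3.14119882e+00 -2.80981949e-05  1.31073989e+00] [-1.73699370e-01  1.72117351e-01  1.76233442e+00 -6.39400469e-06
  1.20674609e+00  8.63593506e-02] [-0.35213186 -0.99371109  1.06411834] [-0.03564578  0.01618114  0.03644341]
```

View pics/w3.png

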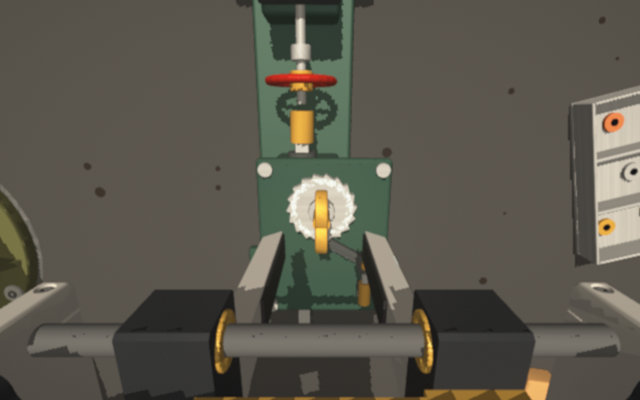

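The key stands upright in the image at px (321,222), centred between the fingers. The tool is square with the press. I'll check the numbers against the earlier fix.

```bash
python3 - <<'E'
from h import *
p,s=snap('wrist')
for uv,z in [((321.5,192),143),((321,253),143),((321,209),95)]: print(np.round(unproj(p,s,uv,z),1))
E
```

```text
[482.1 -19.6 143. ]
[470.1 -63.2 143. ]
[474.4 -46.   95. ]
```

```bash
python3 -m crank '[{"offset":[0,0,-0.015],"spin":0},{"offset":[0,0,-0.03],"spin":0},{"offset":[0,0,-0.04],"spin":0},{"offset":[0,0,-0.05],"spin":0},{"offset":[0,0,-0.057],"spin":0},{"offset":[0,0,-0.060],"spin":0},{"offset":[0,0,-0.060],"spin":0},{"offset":[0,0,-0.060],"spin":0}]'
python3 -m crank '[{"offset":[0,0,0],"spin":0},{"offset":[0,0,0],"spin":0},{"offset":[0,0,0],"spin":0},{"offset":[0,0,0],"spin":0},{"offset":[0,0,0],"spin":0},{"offset":[0,0,0],"spin":0},{"offset":[0,0,0],"spin":0},{"offset":[0,0,0],"spin":0}]' 0.0 40
python3 -c "
from h import *
s=manip.read_state(); print(s['joints'],s['moment'])"
```

```text
clock: 4.05
eef_pos: [476.2, -46.6, 112.2]
eef_rot: [3.139, -0.0, 1.31]
wrist_force: [0.6, 0.6, -0.4]
finger_gap: 46.6
clock: 4.72
eef_pos: [474.1, -46.1, 112.1]
eef_rot: [-3.138, 0.0, 1.31]
wrist_force: [-17.7, 3.9, 13.5]
finger_gap: 11.9
[-1.73889936e-01  2.43897429e-01  1.82604245e+00  2.94894248e-04
  1.07475321e+00  8.67626819e-02] [ 0.83392985  3.50583717 -0.01395029]
```

```bash
python3 -m crank '[{"offset":[0,0,0],"spin":0},{"offset":[0,0,0],"spin":0},{"offset":[0,0,0],"spin":-2},{"offset":[0,0,0],"spin":-5},{"offset":[0,0,0],"spin":-8},{"offset":[0,0,0],"spin":-11},{"offset":[0,0,0],"spin":-14},{"offset":[0,0,0],"spin":-16}]'
python3 -c "
from h import *
s=manip.read_state(); print(s['joints'],s['moment'])"
```

```text
clock: 5.38
eef_pos: [474.0, -46.0, 112.2]
eef_rot: [-3.138, 0.0, 1.028]
wrist_force: [-2.7, 0.7, 3.1]
finger_gap: 12.2
[-1.74371854e-01  2.43621934e-01  1.82622669e+00  1.22535188e-03
  1.07513440e+00  3.67751905e-01] [0.07840907 0.67615198 0.05769551]
```

```bash
python3 -m crank '[{"offset":[0,0,0],"spin":-4},{"offset":[0,0,0],"spin":-8},{"offset":[0,0,0],"spin":-12},{"offset":[0,0,0],"spin":-16},{"offset":[0,0,0],"spin":-20},{"offset":[0,0,0],"spin":-24},{"offset":[0,0,0],"spin":-28},{"offset":[0,0,0],"spin":-32}]'
python3 -c "
from h import *
s=manip.read_state(); print(s['joints'],s['moment'])"
python3 -m crank '[{"offset":[0,0,0],"spin":-3},{"offset":[0,0,0],"spin":-6},{"offset":[0,0,0],"spin":-9},{"offset":[0,0,0],"spin":-12},{"offset":[0,0,0],"spin":-15},{"offset":[0,0,0],"spin":-18},{"offset":[0,0,0],"spin":-21},{"offset":[0,0,0],"spin":-24}]'
python3 -c "
from h import *
s=manip.read_state(); print(s['joints'],s['moment'])
p,s=snap('wrist','w4.png')"
```

```text
clock: 6.05
eef_pos: [474.1, -46.1, 112.2]
eef_rot: [-3.138, 0.0, 0.466]
wrist_force: [-0.5, -0.4, 0.9]
finger_gap: 11.8
[-0.17535373  0.24301276  1.8269162   0.002948    1.07372863  0.92780537] [-0.08734623  0.21410994  0.10903752]
clock: 6.72
eef_pos: [474.1, -46.2, 112.2]
eef_rot: [-3.138, 0.0, 0.045]
wrist_force: [-1.4, -1.2, -0.3]
finger_gap: 12.1
[-0.17582639  0.24232947  1.82770927  0.00344398  1.07237654  1.34844035] [-0.01735629  0.26142776  0.09711728]
```

View pics/w4.png

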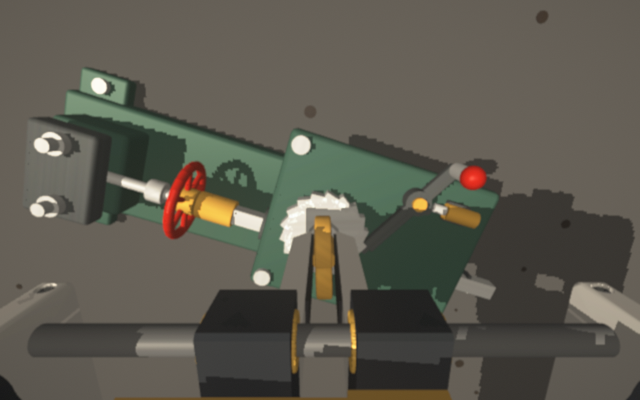

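The key has turned about 1.26 rad. The ram sleeve (215,207) now touches the hub, and a small gap to the shoulder (155,190) remains.

```bash
python3 -m crank '[{"offset":[0,0,0],"spin":-2.5},{"offset":[0,0,0],"spin":-5},{"offset":[0,0,0],"spin":-7.5},{"offset":[0,0,0],"spin":-10},{"offset":[0,0,0],"spin":-12.5},{"offset":[0,0,0],"spin":-15},{"offset":[0,0,0],"spin":-17.5},{"offset":[0,0,0],"spin":-20}]'
python3 -c "
from h import *
s=manip.read_state(); print(s['joints'],s['moment'])"
python3 -m crank '[{"offset":[0,0,0],"spin":-0.5},{"offset":[0,0,0],"spin":-1},{"offset":[0,0,0],"spin":-1.5},{"offset":[0,0,0],"spin":-2},{"offset":[0,0,0],"spin":-2.5},{"offset":[0,0,0],"spin":-3},{"offset":[0,0,0],"spin":-3.5},{"offset":[0,0,0],"spin":-4}]'
python3 -c "
from h import *
s=manip.read_state(); print(s['joints'],s['moment'])"
```

```text
clock: 7.43
eef_pos: [474.1, -46.3, 112.2]
eef_rot: [-3.139, 0.0, -0.309]
wrist_force: [-0.9, -0.7, 0.9]
finger_gap: 11.5
[-0.17592869  0.2417788   1.82843156  0.00331552  1.0711074   1.70184013] [-0.03963339  0.30499233  0.19568322]
clock: 8.1
eef_pos: [474.1, -46.3, 112.2]
eef_rot: [-3.139, 0.0, -0.379]
wrist_force: [-1.7, -0.4, 1.0]
finger_gap: 12.0
[-0.17591708  0.2416857   1.82859475  0.00327147  1.07087309  1.77233768] [-0.02035301  0.34570549  0.17033631]
```

```bash
cat > ck.py <<'E'
from h import *
import sys
s=manip.read_state(); print('k',round(1.31-s['eef_rot'][2],3),'q6',round(s['joints'][5],3),'Mz',round(s['moment'][2],3)); sys.exit(int(s['moment'][2]>0.235))
E
python3 -m crank '[{"offset":[0,0,0],"spin":-0.5},{"offset":[0,0,0],"spin":-1},{"offset":[0,0,0],"spin":-1.5},{"offset":[0,0,0],"spin":-2},{"offset":[0,0,0],"spin":-2.5},{"offset":[0,0,0],"spin":-3},{"offset":[0,0,0],"spin":-3.5},{"offset":[0,0,0],"spin":-4}]' | tail -2
python3 ck.py && python3 -m crank '[{"offset":[0,0,0],"spin":-0.5},{"offset":[0,0,0],"spin":-1},{"offset":[0,0,0],"spin":-1.5},{"offset":[0,0,0],"spin":-2},{"offset":[0,0,0],"spin":-2.5},{"offset":[0,0,0],"spin":-3},{"offset":[0,0,0],"spin":-3.5},{"offset":[0,0,0],"spin":-4}]' | tail -2
python3 ck.py && python3 -m crank '[{"offset":[0,0,0],"spin":-0.5},{"offset":[0,0,0],"spin":-1},{"offset":[0,0,0],"spin":-1.5},{"offset":[0,0,0],"spin":-2},{"offset":[0,0,0],"spin":-2.5},{"offset":[0,0,0],"spin":-3},{"offset":[0,0,0],"spin":-3.5},{"offset":[0,0,0],"spin":-4}]' | tail -2
python3 ck.py
```

```text
wrist_force: [-2.0, -1.0, 1.5]
finger_gap: 11.8
k 1.76 q6 1.843 Mz 0.148
wrist_force: [-1.5, -1.3, 1.3]
finger_gap: 12.0
k 1.83 q6 1.914 Mz 0.162
wrist_force: [-2.9, -1.7, 1.9]
finger_gap: 11.8
k 1.901 q6 1.985 Mz 0.185
```

```bash

python3 -m crank '[{"offset":[0,0,0],"spin":-0.5},{"offset":[0,0,0],"spin":-1},{"offset":[0,0,0],"spin":-1.5},{"offset":[0,0,0],"spin":-2},{"offset":[0,0,0],"spin":-2.5},{"offset":[0,0,0],"spin":-3},{"offset":[0,0,0],"spin":-3.5},{"offset":[0,0,0],"spin":-4}]' | tail -2
python3 ck.py && python3 -m crank '[{"offset":[0,0,0],"spin":-0.5},{"offset":[0,0,0],"spin":-1},{"offset":[0,0,0],"spin":-1.5},{"offset":[0,0,0],"spin":-2},{"offset":[0,0,0],"spin":-2.5},{"offset":[0,0,0],"spin":-3},{"offset":[0,0,0],"spin":-3.5},{"offset":[0,0,0],"spin":-4}]' | tail -2
python3 ck.py && python3 -m crank '[{"offset":[0,0,0],"spin":-0.5},{"offset":[0,0,0],"spin":-1},{"offset":[0,0,0],"spin":-1.5},{"offset":[0,0,0],"spin":-2},{"offset":[0,0,0],"spin":-2.5},{"offset":[0,0,0],"spin":-3},{"offset":[0,0,0],"spin":-3.5},{"offset":[0,0,0],"spin":-4}]' | tail -2
python3 ck.py; python3 -c "
from h import *
p,s=snap('wrist'); im=np.array(p['pixels'])[:,:,::-1]; cv2.imwrite('pics/w5.png',im)"
```

```text
wrist_force: [-1.4, -2.1, 1.4]
finger_gap: 12.1
k 1.972 q6 2.055 Mz 0.193
wrist_force: [-2.7, -1.3, 2.2]
finger_gap: 12.1
k 2.043 q6 2.126 Mz 0.153
wrist_force: [-2.0, -2.8, 2.0]
finger_gap: 12.5
k 2.113 q6 2.197 Mz 0.218
```

View pics/w5.png

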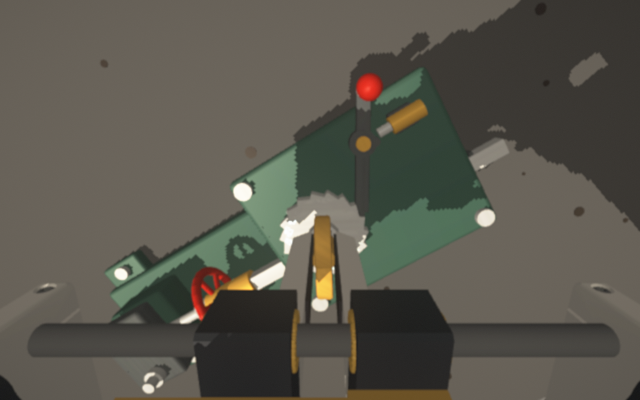

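The pawl is still in (nose at the wheel, about (362,225)), but the shoulder is hidden. At 0.15–0.22 N m the wheel is still sliding, so I'll go on in smaller steps.

```bash

python3 -m crank '[{"offset":[0,0,0],"spin":-0.4},{"offset":[0,0,0],"spin":-0.8},{"offset":[0,0,0],"spin":-1.2},{"offset":[0,0,0],"spin":-1.6},{"offset":[0,0,0],"spin":-2},{"offset":[0,0,0],"spin":-2},{"offset":[0,0,0],"spin":-2},{"offset":[0,0,0],"spin":-2}]' | tail -2
python3 ck.py && python3 -m crank '[{"offset":[0,0,0],"spin":-0.4},{"offset":[0,0,0],"spin":-0.8},{"offset":[0,0,0],"spin":-1.2},{"offset":[0,0,0],"spin":-1.6},{"offset":[0,0,0],"spin":-2},{"offset":[0,0,0],"spin":-2.4},{"offset":[0,0,0],"spin":-2.7},{"offset":[0,0,0],"spin":-3}]' | tail -2
python3 ck.py && python3 -m crank '[{"offset":[0,0,0],"spin":-0.4},{"offset":[0,0,0],"spin":-0.8},{"offset":[0,0,0],"spin":-1.2},{"offset":[0,0,0],"spin":-1.6},{"offset":[0,0,0],"spin":-2},{"offset":[0,0,0],"spin":-2.4},{"offset":[0,0,0],"spin":-2.7},{"offset":[0,0,0],"spin":-3}]' | tail -2
python3 ck.py
```

```text
wrist_force: [-2.3, -2.1, 2.4]
finger_gap: 12.1
k 2.149 q6 2.232 Mz 0.22
wrist_force: [0.5, -7.2, -1.1]
finger_gap: 12.1
k 2.201 q6 2.285 Mz 0.154
wrist_force: [-1.0, -4.9, -0.6]
finger_gap: 12.0
k 2.254 q6 2.338 Mz 0.466
```

The moment climbed steeply from 0.15 to 0.47 N m within 3°, so the wheel is solidly home. I'll stop turning here, release the key and lift off.

```bash

python3 -m crank '[{"offset":[0,0,0],"spin":0},{"offset":[0,0,0],"spin":0},{"offset":[0,0,0],"spin":0},{"offset":[0,0,0],"spin":0},{"offset":[0,0,0],"spin":0},{"offset":[0,0,0],"spin":0},{"offset":[0,0,0],"spin":0},{"offset":[0,0,0],"spin":0}]' 0.5
python3 ck.py
python3 -m crank '[{"offset":[0,0,0.02],"spin":0},{"offset":[0,0,0.04],"spin":0},{"offset":[0,0,0.06],"spin":0},{"offset":[0.005,-0.02,0.075],"spin":5},{"offset":[0.015,-0.05,0.075],"spin":11},{"offset":[0.025,-0.08,0.075],"spin":17},{"offset":[0.035,-0.10,0.075],"spin":23},{"offset":[0.04,-0.119,0.075],"spin":29}]' 0
python3 -c "
from h import *
p,s=snap('wrist','w6.png'); q,_=snap('scene')"
```

```text
clock: 14.82
eef_pos: [474.3, -46.7, 112.2]
eef_rot: [-3.139, -0.001, -0.944]
wrist_force: [-0.5, 0.8, 0.0]
finger_gap: 46.9
k 2.254 q6 2.338 Mz -0.011
clock: 15.48
eef_pos: [514.8, -167.2, 187.2]
eef_rot: [-3.139, -0.001, -0.434]
wrist_force: [-0.3, 0.2, 0.1]
finger_gap: 0.6
```

View pics/w6.png

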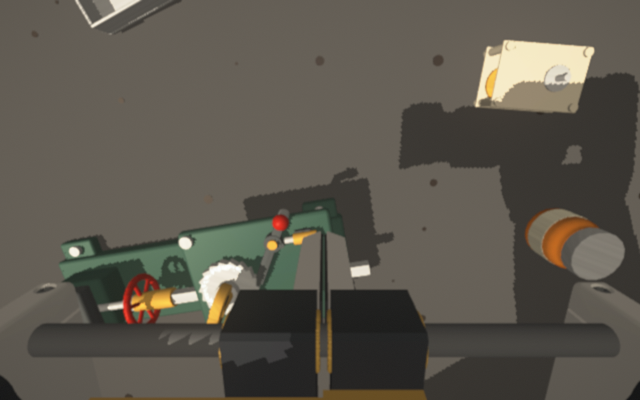

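The ball is at px (281,223) and the pawl is still in. The key stands turned, and the wheel (142,300) sits over on the shoulder side.

```bash

python3 -c "
from h import *
p,s=snap('wrist'); print(unproj(p,s,(281,223),116),s['eef_pos'],s['eef_rot'])"
python3 -m crank '[{"offset":[0,0,-0.01],"spin":4},{"offset":[0,0,-0.03],"spin":9},{"offset":[0,0.002,-0.05],"spin":9.5},{"offset":[0,0.002,-0.07],"spin":9.5},{"offset":[0,0.002,-0.081],"spin":9.5},{"offset":[0,0.002,-0.085],"spin":9.5},{"offset":[0,0.002,-0.085],"spin":9.5},{"offset":[0,0.002,-0.085],"spin":9.5}]'
```

```text
[ 519.88035466 -130.14528368  116.        ] [ 514.44931822 -167.74153896  186.78841774] [-3.13902734e+00 -3.56634219e-04 -4.36902846e-01]
clock: 16.3
eef_pos: [514.5, -164.2, 102.7]
eef_rot: [-3.139, -0.001, -0.276]
wrist_force: [1.1, -0.1, -0.4]
finger_gap: 0.6
```

```bash

python3 -m crank '[{"offset":[0.0013,0.0048,0],"spin":0},{"offset":[0.0026,0.0096,0],"spin":0},{"offset":[0.004,0.0145,0],"spin":0},{"offset":[0.0048,0.0174,0],"spin":0},{"offset":[0.0055,0.020,0],"spin":0},{"offset":[0.0061,0.0222,0],"spin":0},{"offset":[0.0067,0.0245,0],"spin":0},{"offset":[0.0073,0.0265,0],"spin":0}]'
python3 -m crank '[{"offset":[0.0005,0.002,0],"spin":0},{"offset":[0.001,0.004,0],"spin":0},{"offset":[0.0016,0.006,0],"spin":0},{"offset":[0.0022,0.008,0],"spin":0},{"offset":[0.0028,0.01,0],"spin":0},{"offset":[0.0033,0.012,0],"spin":0},{"offset":[0.0033,0.012,0],"spin":0},{"offset":[0.0033,0.012,0],"spin":0}]'
```

```text
clock: 16.97
eef_pos: [521.8, -137.3, 102.7]
eef_rot: [-3.139, -0.001, -0.276]
wrist_force: [0.5, -0.9, -0.1]
finger_gap: 0.4
clock: 17.63
eef_pos: [525.1, -125.3, 102.7]
eef_rot: [-3.139, -0.001, -0.276]
wrist_force: [-0.6, -1.2, -0.6]
finger_gap: 0.8
```

```bash

python3 -m crank '[{"offset":[-0.003,-0.012,0],"spin":0},{"offset":[-0.007,-0.026,0],"spin":0},{"offset":[-0.010,-0.038,0.005],"spin":0},{"offset":[-0.010,-0.039,0.035],"spin":0},{"offset":[-0.010,-0.039,0.065],"spin":0},{"offset":[-0.010,-0.039,0.085],"spin":0},{"offset":[-0.010,-0.039,0.085],"spin":0},{"offset":[-0.010,-0.039,0.085],"spin":0}]'
python3 -c "
from h import *
p,s=snap('wrist'); print(s['eef_pos']); find(p,['pawl_knob','pawl'],1)
im=np.array(p['pixels'])[:,:,::-1]; cv2.imwrite('pics/w7.png',cv2.resize(im[140:340,60:400],None,fx=2.2,fy=2.2))"
```

```text
clock: 18.3
eef_pos: [515.2, -165.2, 188.7]
eef_rot: [-3.139, -0.003, -0.276]
wrist_force: [-0.6, -0.3, -0.4]
finger_gap: 0.6
[ 515.16307822 -165.16981149  188.68506555]
pawl_knob 0.79 [ 504. -113.   93.]
pawl 0.67 [ 505. -109.   91.]
```

View pics/w7.png

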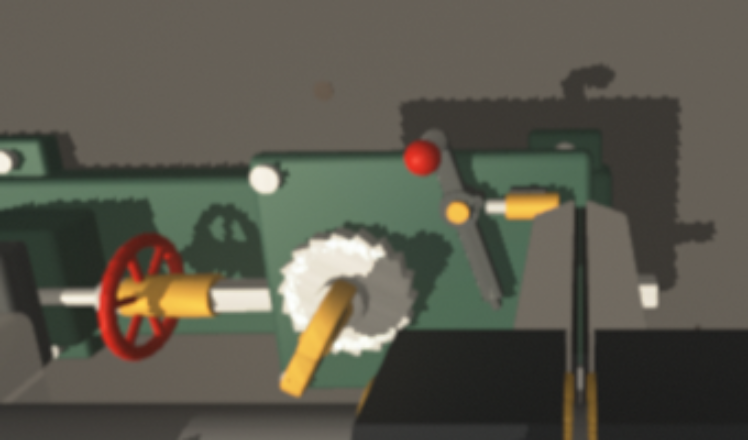

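The pawl is thrown off: its nose (495,300) is clear of the teeth and the ball has gone over to (420,157). Next I'll work out the key's present angle for the re-grip.

```bash

python3 -c "
from h import *
p,s=snap('wrist')
m=manip.masks_of(p,'key_grip'); 
for d in m[:2]: print(d['conf'],d['mask'].sum(),np.argwhere(d['mask']).mean(0))
for z in (143,):
  a=unproj(p,s,(191.8,315),z);b=unproj(p,s,(216.8,269.5),z); d=b-a
  print(a,b,(a+b)/2,np.degrees(np.arctan2(d[1],d[0])))
"
```

```text
0.65 2972 [275.10329744 215.8987214 ]
0.63 1342 [274.07973174 120.914307  ]
[466.02713815 -37.89960776 143.        ] [499.33369214 -72.72308898 143.        ] [482.68041515 -55.31134837 143.        ] -46.2754898844464
```

```bash

python3 -m crank '[{"offset":[-0.006,0.018,0],"spin":-4},{"offset":[-0.014,0.04,0],"spin":-9},{"offset":[-0.022,0.064,0],"spin":-15},{"offset":[-0.032,0.09,0],"spin":-21},{"offset":[-0.038,0.11,0],"spin":-27},{"offset":[-0.041,0.119,-0.01],"spin":-30},{"offset":[-0.041,0.119,-0.02],"spin":-30},{"offset":[-0.041,0.119,-0.02],"spin":-30}]' 0.5 40
python3 -c "
from h import *
p,s=snap('wrist'); im=np.array(p['pixels'])[:,:,::-1]; cv2.imwrite('pics/w8.png',im[100:400,150:500])"
```

```text
clock: 19.22
eef_pos: [472.8, -45.1, 164.5]
eef_rot: [-3.141, 0.004, -0.797]
wrist_force: [-0.3, 0.2, -0.4]
finger_gap: 46.3
```

View pics/w8.png

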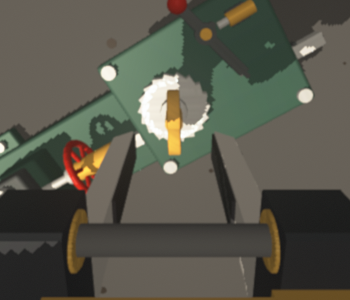

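The key stands upright in the crop at (173,122), so the tool is aligned with it (k about 2.1). It has settled back on the tooth. I'll descend and grip.

```bash

python3 -m crank '[{"offset":[0.001,-0.001,-0.012],"spin":0},{"offset":[0.001,-0.001,-0.025],"spin":0},{"offset":[0.001,-0.001,-0.037],"spin":0},{"offset":[0.001,-0.001,-0.047],"spin":0},{"offset":[0.001,-0.001,-0.052],"spin":0},{"offset":[0.001,-0.001,-0.0525],"spin":0},{"offset":[0.001,-0.001,-0.0525],"spin":0},{"offset":[0.001,-0.001,-0.0525],"spin":0}]'
python3 -m crank '[{"offset":[0,0,0],"spin":0},{"offset":[0,0,0],"spin":0},{"offset":[0,0,0],"spin":0},{"offset":[0,0,0],"spin":0},{"offset":[0,0,0],"spin":0},{"offset":[0,0,0],"spin":0},{"offset":[0,0,0],"spin":0},{"offset":[0,0,0],"spin":0}]' 0 40
python3 ck.py
python3 -m crank '[{"offset":[0,0,0],"spin":0},{"offset":[0,0,0],"spin":0},{"offset":[0,0,0],"spin":2},{"offset":[0,0,0],"spin":5},{"offset":[0,0,0],"spin":8},{"offset":[0,0,0],"spin":11},{"offset":[0,0,0],"spin":14},{"offset":[0,0,0],"spin":17}]' 
python3 ck.py
```

```text
clock: 19.93
eef_pos: [474.6, -46.8, 113.5]
eef_rot: [-3.14, 0.002, -0.797]
wrist_force: [0.1, -0.0, 0.3]
finger_gap: 46.8
clock: 20.6
eef_pos: [474.5, -46.9, 113.6]
eef_rot: [-3.14, 0.002, -0.797]
wrist_force: [-2.7, -1.3, 2.3]
finger_gap: 11.7
k 2.107 q6 2.189 Mz 0.066
clock: 21.27
eef_pos: [474.7, -46.7, 113.6]
eef_rot: [-3.139, 0.002, -0.498]
wrist_force: [0.0, 0.1, 1.2]
finger_gap: 11.6
k 1.808 q6 1.891 Mz -0.015
```

```bash

python3 -m crank '[{"offset":[0,0,0],"spin":4},{"offset":[0,0,0],"spin":8},{"offset":[0,0,0],"spin":12},{"offset":[0,0,0],"spin":16},{"offset":[0,0,0],"spin":20},{"offset":[0,0,0],"spin":24},{"offset":[0,0,0],"spin":28},{"offset":[0,0,0],"spin":32}]' |tail -2
python3 ck.py
python3 -m crank '[{"offset":[0,0,0],"spin":4},{"offset":[0,0,0],"spin":8},{"offset":[0,0,0],"spin":12},{"offset":[0,0,0],"spin":16},{"offset":[0,0,0],"spin":20},{"offset":[0,0,0],"spin":24},{"offset":[0,0,0],"spin":28},{"offset":[0,0,0],"spin":32}]' |tail -2
python3 ck.py
python3 -m crank '[{"offset":[0,0,0],"spin":4},{"offset":[0,0,0],"spin":8},{"offset":[0,0,0],"spin":12},{"offset":[0,0,0],"spin":16},{"offset":[0,0,0],"spin":20},{"offset":[0,0,0],"spin":24},{"offset":[0,0,0],"spin":28},{"offset":[0,0,0],"spin":31}]'|tail -2
python3 ck.py
```

```text
wrist_force: [0.1, 3.6, 1.2]
finger_gap: 11.8
k 1.246 q6 1.33 Mz -0.168
wrist_force: [-2.8, 3.9, 2.4]
finger_gap: 11.8
k 0.684 q6 0.77 Mz -0.137
wrist_force: [-5.8, 1.9, 4.6]
finger_gap: 12.2
k 0.139 q6 0.228 Mz -0.089
```

```bash

python3 -m crank '[{"offset":[0,0,0],"spin":2},{"offset":[0,0,0],"spin":4},{"offset":[0,0,0],"spin":6},{"offset":[0,0,0],"spin":8},{"offset":[0,0,0],"spin":9},{"offset":[0,0,0],"spin":10},{"offset":[0,0,0],"spin":10},{"offset":[0,0,0],"spin":10}]'|tail -2
python3 ck.py
python3 -m crank '[{"offset":[0,0,0],"spin":0},{"offset":[0,0,0],"spin":0},{"offset":[0,0,0],"spin":0},{"offset":[0,0,0],"spin":0},{"offset":[0,0,0],"spin":0},{"offset":[0,0,0],"spin":0},{"offset":[0,0,0],"spin":0},{"offset":[0,0,0],"spin":0}]' 0.5
python3 -m crank '[{"offset":[0,0,0.015],"spin":0},{"offset":[0,0,0.03],"spin":0},{"offset":[0,0,0.06],"spin":0},{"offset":[0.003,-0.02,0.09],"spin":0},{"offset":[0.007,-0.04,0.12],"spin":0},{"offset":[0.01,-0.06,0.15],"spin":0},{"offset":[0.015,-0.074,0.18],"spin":0},{"offset":[0.015,-0.074,0.19],"spin":0}]'
python3 -c "
from h import *
p,s=snap('wrist'); im=np.array(p['pixels'])[:,:,::-1]; cv2.imwrite('pics/w9.png',cv2.resize(im[0:260,180:520],None,fx=2.3,fy=2.3,interpolation=cv2.INTER_CUBIC))"
```

```text
wrist_force: [-4.8, -0.0, 3.7]
finger_gap: 11.7
k -0.035 q6 0.055 Mz -0.046
clock: 24.6
eef_pos: [474.1, -45.3, 113.6]
eef_rot: [-3.136, 0.001, 1.345]
wrist_force: [0.4, -0.5, 0.2]
finger_gap: 47.0
clock: 25.27
eef_pos: [490.1, -121.5, 307.6]
eef_rot: [-3.141, 0.002, 1.343]
wrist_force: [-0.6, -0.1, 0.3]
finger_gap: 47.1
```

View pics/w9.png

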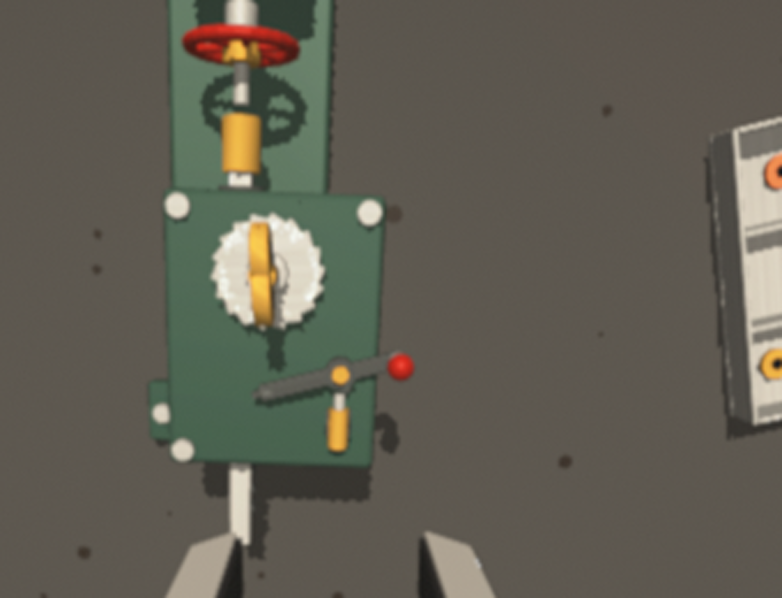

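The pawl is off (ball at (400,366), nose clear at (262,393)), the ram sleeve is back at (240,143), and the key lies along the press. One closer look will show the wheel against the shoulder.

```bash

python3 -c "
from h import *
p,s=snap('wrist'); w=unproj(p,s,(240/2.3+180,543/2.3),62); d=w[:2]-[473.8,16.7]; print('tail press', .9644*d[0]-.2644*d[1], .2644*d[0]+.9644*d[1])
a=unproj(p,s,(258/2.3+180,223/2.3),143);b=unproj(p,s,(262/2.3+180,325/2.3),143);d=a-b;print('wing',np.degrees(np.arctan2(d[0],d[1])))"
python3 -m crank '[{"offset":[0.003,0.01,-0.01],"spin":0},{"offset":[0.006,0.03,-0.02],"spin":0},{"offset":[0.01,0.05,-0.04],"spin":0},{"offset":[0.014,0.07,-0.05],"spin":0},{"offset":[0.018,0.09,-0.07],"spin":0},{"offset":[0.02,0.11,-0.08],"spin":0},{"offset":[0.02,0.11,-0.08],"spin":0},{"offset":[0.02,0.11,-0.08],"spin":0}]'
python3 -c "
from h import *
p,s=snap('wrist'); im=np.array(p['pixels'])[:,:,::-1]; a=cv2.resize(im[20:220,200:400],(500,500),interpolation=cv2.INTER_CUBIC)
cv2.imwrite('pics/w10.png',a)"
```

```text
tail press -0.5555913371172707 -225.88444095734997
wing 12.267110670198615
clock: 26.03
eef_pos: [508.5, -7.8, 222.5]
eef_rot: [-3.135, 0.002, 1.346]
wrist_force: [0.0, -0.6, 0.6]
finger_gap: 47.0
```

View pics/w10.png

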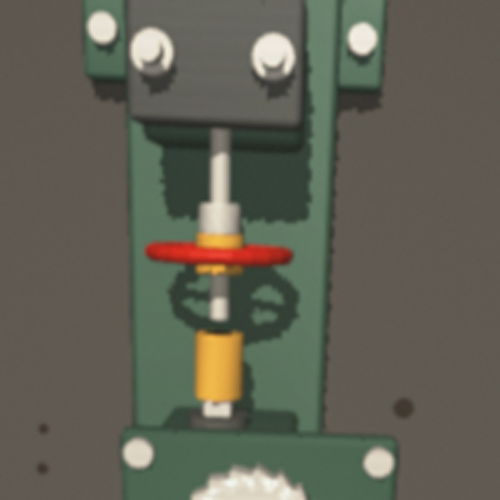

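The hub (219,234) sits flush against the shoulder with no axle showing between them. The ram tail is at press y −226 (nominal −225) and the wings are at 12.3° (12.1° at the start), so the ram is fully back.

```bash
python3 -c "
from h import *
print(manip.read_state()['clock'],manip.sign_off())"
```

```text
the job is handed in; nothing more can be done
26.0833 None
```

The flywheel is pressed home, the pawl is thrown off and left off, and the ram is wound back. I handed the job in at 26 s of the allowed 67.

**What I did:** I turned the key clockwise in one grip with the pawl in. The wheel slid at about 0.15–0.22 N m and came up solid at about 2.25 rad. I then let go of the key, pushed the pawl off by its ball, re-gripped the key at about 2.1 rad and wound back to the start.

**Last checks:**
- **Wheel:** the last picture shows the hub flush against the shoulder, with no axle showing between them.
- **Pawl:** the picture taken after winding back shows it off the teeth.
- **Ram:** its tail measured press y −226 mm against −225 nominal, and the key's wings are within 0.2° of where they started.
- **Bystanders:** nothing was moved near them and I felt no unexpected contact, but I did not measure them again at the end.

**What was off:**
- **Last step overshot:** the moment read 0.47 N m at the end of the last 3° step, more than the roughly 0.3 N m I was aiming for. I stopped there.
- **Winding back:** the moment briefly read up to 0.17 N m, above the 0.07 expected for idle turning.
- **Networks:** they gave a few wrong places for the key and the pawl's ball, so I used my own measurements from the pictures.

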